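# Hold a sample slide flush on a tilted stage, ring under the needle

### The job

Pick up the sample slide by its grip tab, lay it flush on the lower part of the tilted stage face with the ring still well short of the needle, and slide it up the face, straight along it, until its engraved ring is centred under the needle tip. Finish while still gripping the tab and holding the slide there, pressed gently and flat against the sloping face; do not let go. Never touch the needle or its bracket, and leave the vial and the dropper bottle beside the work where they stand.

Things in the scene. Friction and masses are not known exactly. Their poses are not given: they have to be found in the camera images.
- slide: Loose sample slide lying flat on the bench: aluminium plate 120 x 50 x 6 mm, 0.12 kg (the mass varies by a third). Origin at the centre of the plate's underside; x along its length towards the ring end, z up out of the plate. Upright grip tab near the -x end, engraved ring near the +x end; the white strip between them is only inlaid. At the start +x points away from the robot within about 25 degrees.
- slide_grip (a point): Centre of the slide's grip tab, half-way up: a grey ribbed block 24 mm along the slide's x, 16 mm along its y (grasp across y) and 40 mm tall on the plate's top. In the slide's frame it lies at (-45, 0, 26) mm. Axes as the slide's.
- slide_ring (a point): Centre of the black engraved ring (14 mm across) on the plate's top side, at (45, 0, 6) mm in the slide's frame. Axes as the slide's.
- stage: Fixed tilting stage on the bench, grey base 215 x 92 x 30 mm with a 235 x 70 mm foot; origin at the centre of its underside, x pointing away from the robot to the high end (turned up to about 14 degrees). The face plate's front edge is hinged 100 mm before the origin, 46 mm above the bench. The tilt is locked at a setting that differs each time (about 8 to 18 degrees, rising along +x) and does not give under a push.
- stage_face: The stage's flat sloping face plate, steel, 205 mm long up the slope, 80 mm wide, 8 mm thick. Origin on its upper side at the middle of the low front edge; x up the slope, y across to the left, z square out of the face.
- needle_foot (a point): The point on the face straight under the needle tip (along the face's normal), on the face's middle line, 150 mm up the slope from the front edge. Axes as the face plate's. The tip stands 12 mm off the face, so the 6 mm slide passes under it with 6 mm to spare.
- needle_tip (a point): Tip of the fixed steel needle, 12 mm off the face. The needle stands square to the face in a bracket carried by the face plate: needle and chuck 150 mm up the slope from the front edge, an arm 48 to 60 mm off the face running up the slope to a post of 10 mm diameter (16 mm at its foot) 192 mm up the slope, highest point 68 mm off the face. Axes as the face plate's.
- vial: Bystander: small capped vial, 26 mm across, 56 mm tall, origin at its underside.
- bottle: Bystander: small brown dropper bottle, 35 mm across, 76 mm tall, origin at its underside.
Mind the look-alikes: they are no part of the job. Leave any red look-alike of the slide alone.

How it is judged:
On the way:
1. the slide lies on the face, parallel to it within 4.5 degrees, its ring still 12 mm or more down the slope from the needle (z of slide_ring in the frame of needle_foot between 0.003 and 0.0105 m and x of slide_ring in the frame of needle_foot between -0.12 and -0.012 m and y of slide_ring in the frame of needle_foot between -0.03 and 0.03 m and angle between the z axis of slide_ring and the z axis of needle_foot, either way round below 0.08 rad and contact force between slide and stage_face above 0.3 N), for 0.1 s.
At the end, for the whole second after the job is handed in: Fingers still hold the slide; ring within 6 mm of the needle axis along and across the slope; plate flush (parallel within 2 degrees, under 3 mm gap at the ring), pointing up the slope within 8 degrees, pressed on the face with 2 to 30 N, still (x of slide_ring in the frame of needle_foot between -0.006 and 0.006 m and y of slide_ring in the frame of needle_foot between -0.006 and 0.006 m and z of slide_ring in the frame of needle_foot between 0.003 and 0.009 m and angle between the z axis of slide_ring and the z axis of needle_foot, either way round below 0.035 rad and angle between the x axis of slide_ring and the x axis of needle_foot, either way round below 0.14 rad and contact force between slide and stage_face between 2 and 30 N and contact force between the fingers and slide above 2 N and linear speed of slide below 0.02 m/s); the arm keeps its last pose, push and grip.
It fails at once if the needle or its bracket is touched (contact force between any of stage_face_c1, stage_face_c2, stage_face_c3, stage_face_c4, stage_face_c5, stage_face_c6 and anything else above 1 N).
It fails at once if the slide is driven hard against the face (over 60 N) (contact force between slide and stage_face above 60 N).
It fails at once if the vial is moved more than 20 mm (distance of vial from where it was at the start of the episode above 0.02 m).
It fails at once if the dropper bottle is moved more than 20 mm (distance of bottle from where it was at the start of the episode above 0.02 m).
It also fails if it takes over 38 s, if anything falls off the work surface, if the arm or the gripper's body presses on something with over 40 N, if the wrist force passes 120 N, or if a joint passes its speed limit or range.

### The arm

A 7-joint arm with a two-finger parallel gripper is mounted at the origin on a cart in front of the work surface, level with it; the furniture and walls round the work are solid. World frame = base frame: x ahead of the robot, y to its left, z up, the work surface at z = 0. Lengths are in m, angles in rad, forces in N, time in s.
With the tool pointing down it reaches from about 0.425 to 0.875 m from the base axis. Payload 4.7 kg.
Tool frame: the origin (TCP) lies on the centre line of the jaws, within the pads' length; the fingertips stand 14 mm ahead of it and the grasp point (between the pads) lies 5 mm behind it (arm.tip_reach is the z of the fingertips in the tool frame, in m); z points along the fingers, y is the line along which they close (so a half turn about z gives the same grasp; the last joint's range is limited). The gripper opens to 85 mm and grips with 20 to 120 N. Pads are 22 mm wide; open, the fingers measure 114 mm over their backs; the gripper's body (76 mm by 85 mm) begins 54 mm behind the grasp point. The pads swing forward as they close: fully open they stand 13 mm farther back than shut.
Start: joints at [1.342, 0.321, -0.07, 1.45, 0.023, 1.371, -0.057], TCP at [0.156, -0.631, 0.223] pointing down, gripper open.
Joint ranges: [-2.86, 2.86], [-0.3, 2.09], [-1.38, 1.24], [0.06, 2.45], [-1.56, 4.7], [0.09, 2.05], [-2.69, 2.69]. Speed limits (rad/s): [2.57, 2.57, 3.14, 3.14, 3.14, 3.14, 3.14].

### API

Orientations are given as a unit quaternion [x, y, z, w].
In Python, from workcell import arm gives the robot as it stands. Calls block until the motion is done:
- arm.reach(position, orientation): joint-space move of the TCP to a pose.
- arm.movel(position, v=0.15, orientation=None, until_force=None): straight line of the TCP; orientation=None keeps the orientation; v is the mean speed in m/s. With until_force (N) it stops when the force on the tool has changed by that much, and returns True; else False.
- arm.movej(angles): joint-space move.
- arm.move_gripper(opening, grip_force=None): opening from 0.0 (shut) to 1.0 (fully open); grip_force is the grip in N (None keeps the last); returns when the fingers have stopped.
- arm.dwell(seconds).
- arm.ik(position, orientation): joint angles nearest the present ones, or None.
- arm.state(): the state.
- arm.read_camera(name): name is "side" or "top"; returns (picture, depth): 384x512x3 uint8, red, green, blue; 384x512 float32, m along the optical axis (not along the pixel's ray), 0 where there is no reading.
- arm.camera_info(name): a dict with "vfov" (degrees; the focal length in pixels is half the picture's height over the tangent of half this angle, whatever the lens; pixels are square), "cx", "cy" (the principal point, pixels), "eye" and "orientation" of the camera in the world. Camera axes: x right, y up, looking along -z (the intrinsics and any distortion apply to the point x, -y, -z); pixel columns grow to the right and rows downward; lengths in m; the calibration is good to about 2 mm. A picture is of the moment at which its call begins. camera_info takes no time and is no camera call.
A pose or a line that the arm cannot do raises arm.PlanningError and nothing moves.
- arm.job_done(): hands the job in; it is judged then, once.
The state is a dict: "t": time; "qpos": joint angles; "qvel": joint speeds; "joint_efforts": joint torques, N m; "ee_pos": TCP position; "tool_rot": TCP orientation; "contact_force": force on the tool from outside, world axes, zero at the start; "wrist_torque": the same for the moment, N m; "opening": opening from 0.0 (shut) to 1.0 (fully open); "grasp_force": force on a finger pad.
Only numpy, scipy, OpenCV 4.12 (cv2) and the standard library are available. Lean on these libraries where they do the work, as an engineer would, in place of code of your own. Each camera call takes 0.05 s, during which the arm holds its last target. There are 200 camera calls.

## Working session

There is one attempt and no reset: what is moved stays moved. The work goes in short steps, each a Python script; the robot and the scene stay as the last script left them, time stands still between calls to the robot, and variables do not carry over. Pictures are saved under pics/ and viewed, at most 10 in all, crops included, and the job is handed in when it is done.

```bash
mkdir -p pics; ls; python3 - <<'E'
from workcell import arm
import cv2,numpy as np
for n in("side","top"):
    p,d=arm.read_camera(n); print(n,arm.camera_info(n),(d>0).mean())
    np.savez(f"{n}0.npz",p=p,d=d); cv2.imwrite(f"pics/{n}0.png",p[:,:,::-1])
print(arm.state(),arm.tip_reach)
E
```

```text
pics
side {'vfov': 56.63027257004627, 'cx': 252.37762090163125, 'cy': 192.02828767780585, 'eye': array([0.34012538, 0.76812382, 0.42743652]), 'orientation': array([-0.09595193,  0.54388799,  0.82489251, -0.12054641])} 0.9960072835286459
top {'vfov': 48.61535069702075, 'cx': 253.07403090932468, 'cy': 193.39724913137178, 'eye': array([0.51280464, 0.04813012, 1.03484838]), 'orientation': array([-0.01492665,  0.04381405,  0.70904739, -0.70364005])} 0.99591064453125
{'t': 0.1, 'qpos': array([ 1.34209696,  0.32173708, -0.07008605,  1.45153717,  0.02260188,
        1.37080551, -0.0568721 ]), 'qvel': array([ 0.00030964,  0.0006916 ,  0.00027495, -0.00119299, -0.00148409,
        0.00059631,  0.00133761]), 'joint_efforts': array([ 1.57135732e-04, -4.94877362e+01, -3.83790107e-01, -3.15211236e+01,
        1.29803069e-02,  7.52108346e-03, -5.29520116e-05]), 'ee_pos': array([ 0.15610909, -0.6304715 ,  0.2224485 ]), 'tool_rot': array([ 9.92636291e-01,  1.21129972e-01, -1.49654640e-04, -8.36875258e-04]), 'contact_force': array([-0.04559595, -0.07778517, -0.15784092]), 'wrist_torque': array([ 0.01079137, -0.01672522,  0.02955403]), 'grasp_force': 0.0, 'opening': 1.00039144394657} 0.014
```

View pics/top0.png

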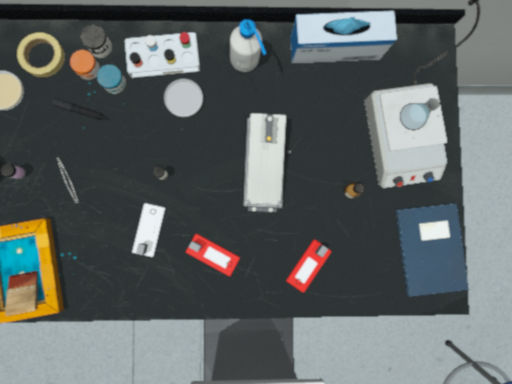

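View pics/side0.png

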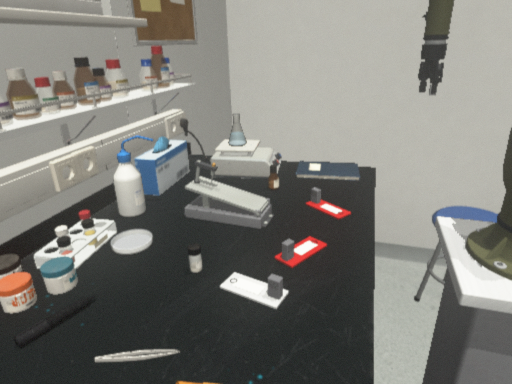

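Top view: the candidates are the aluminium plate at (148,231), a red plate at (213,254) and a red plate at (309,265). The description says aluminium and not red, so I choose (148,231); in the side view it is at (255,290). The stage is at (265,162), the needle bracket at about (268,130), the vial at (160,173) and the bottle at (354,190). Next I take one close crop to check, plus measurements.

```bash
cat > h.py <<'E'
import numpy as np,cv2
from scipy.spatial.transform import Rotation as R
from workcell import arm
class Cam:
    def __init__(s,n,fresh=True):
        i=arm.camera_info(n); s.f=192/np.tan(np.radians(i["vfov"])/2); s.c=(i["cx"],i["cy"]); s.eye=np.array(i["eye"]); s.R=R.from_quat(i["orientation"])
        if fresh: s.p,s.d=arm.read_camera(n)
        else: z=np.load(n+"0.npz"); s.p,s.d=z["p"],z["d"]
    def ray(s,u,v): 
        u,v=np.broadcast_arrays(np.asarray(u,float),v)
        return s.R.apply(np.stack([(u-s.c[0])/s.f,-(v-s.c[1])/s.f,-np.ones_like(u)],-1).reshape(-1,3)).reshape(u.shape+(3,))
    def cloud(s):
        v,u=np.mgrid[:384,:512]; return s.eye+s.ray(u,v)*s.d[...,None]
    def onplane(s,u,v,n,h):  # n.x=h
        r=s.ray(u,v); return s.eye+r*((h-s.eye@n)/(r@n))[...,None]
    def pix(s,P):
        q=s.R.inv().apply(np.asarray(P)-s.eye); return np.stack([s.c[0]-s.f*q[...,0]/q[...,2],s.c[1]+s.f*q[...,1]/q[...,2]],-1)
E
python3 - <<'E'
from h import *
Z=np.array([0,0,1.])
for n,roi,sr in(("top",(125,200,45,60),(235,105,60,110)),("side",(215,265,80,45),(180,160,100,70))):
    c=Cam(n,False); P=c.cloud(); hsv=cv2.cvtColor(c.p,cv2.COLOR_RGB2HSV)
    b=(hsv[...,2]<60)&(c.d>0)&(abs(P[...,2])<.02)&(P[...,0]>.45)&(P[...,0]<.8)&(abs(P[...,1])<.3)
    A=np.c_[P[b][:,:2],np.ones(b.sum())]; print(n,"bench z fit",np.linalg.lstsq(A,P[b][:,2],rcond=None)[0],P[b][:,2].std())
    x,y,w,h=roi; m=np.zeros((384,512),np.uint8); m[y:y+h,x:x+w]=255
    s=((m>0)&(hsv[...,2]>130)&(hsv[...,1]<60)).astype(np.uint8)
    k=cv2.connectedComponentsWithStats(s); i=1+np.argmax(k[2][1:,4]); s=(k[1]==i).astype(np.uint8)
    cn=max(cv2.findContours(s,cv2.RETR_EXTERNAL,cv2.CHAIN_APPROX_NONE)[0],key=cv2.contourArea)
    q=c.onplane(cn[:,0,0],cn[:,0,1],Z,.006)[:,:2]; r=cv2.minAreaRect(q.astype(np.float32)*1000); print("slide rect mm",r)
    print("plate z by depth",np.median(P[s>0][:,2]))
    t=(m>0)&(P[...,2]>.02); print("tab pts",t.sum(),P[t].mean(0),P[t][:,2].max()); tt=(m>0)&(P[...,2]>.04); print(" top",tt.sum(),P[tt].mean(0) if tt.any() else 0)
    x,y,w,h=sr; m=np.zeros((384,512),bool); m[y:y+h,x:x+w]=1
    f=m&(P[...,2]>.045)&(P[...,2]<.12)&(hsv[...,2]>140)&(hsv[...,1]<40)&(P[...,0]>.5)&(abs(P[...,1])<.1)
    Q=P[f]
    for _ in range(4):
        A=np.c_[Q[:,:2],np.ones(len(Q))]; co=np.linalg.lstsq(A,Q[:,2],rcond=None)[0]; e=abs(Q[:,2]-A@co); Q=Q[e<max(.003,2*e.std())]
    nn=np.array([-co[0],-co[1],1]);nn/=np.linalg.norm(nn)
    print("face",len(Q),co,"tilt",np.degrees(np.arccos(nn[2])),"az of up",np.degrees(np.arctan2(co[1],co[0])),"std",(Q[:,2]-np.c_[Q[:,:2],np.ones(len(Q))]@co).std())
    print(" face minrect mm",cv2.minAreaRect(Q[:,:2].astype(np.float32)*1000),Q.mean(0))
    for nm,sel in (("top part z>.12",m&(P[...,2]>.13)),):
        print(nm,sel.sum(),P[sel].mean(0) if sel.any() else 0)
    for nm,uv in ((("vial",(160,173)),("bottle",(354,190))) if n=="top" else ()): print(nm,P[uv[1],uv[0]])
t=cv2.imread("pics/top0.png"); a=cv2.resize(t[190:270,115:195],None,fx=5,fy=5,interpolation=2); b=cv2.resize(t[100:220,230:310],(400,600),interpolation=2); b=b[:600]
o=np.zeros((600,800,3),np.uint8); o[:400,:400]=a; o[:,400:]=b; cv2.imwrite("pics/crop0.png",o)
E
```

```text
top bench z fit [ 0.00023633 -0.00063746 -0.00023237] 0.001924969542404771
slide rect mm ((513.1790771484375, 257.205810546875), (53.62297439575195, 122.93765258789062), 76.74079132080078)
plate z by depth 0.005939821359809416
tab pts 112 [0.47524992 0.23551592 0.17479966] 1.0348483807982565
 top 90 [0.47645729 0.2295642  0.21012356]
face 2603 [ 0.21286688 -0.01393079 -0.07606303] tilt 12.041966753965424 az of up -3.74430733341121 std 0.0014133888803786545
 face minrect mm ((670.635986328125, -22.05440902709961), (79.80272674560547, 204.26808166503906), 87.05404663085938) [ 0.66936589 -0.02152103  0.0667226 ]
top part z>.12 207 [ 0.7041367  -0.01690552  0.23596242]
vial [0.64266808 0.22171052 0.05555358]
bottle [ 0.60031286 -0.22691754  0.06126538]
side bench z fit [ 0.00090178  0.00140762 -0.00164665] 0.0007884671957400399
slide rect mm ((512.6992797851562, 258.8341979980469), (55.42045211791992, 122.75996398925781), 76.60345458984375)
plate z by depth 0.005272729847680124
tab pts 255 [0.461735   0.29553057 0.05451421] 0.4274365151533946
 top 120 [0.45551286 0.31974628 0.08237898]
face 1114 [ 0.21450377 -0.01078296 -0.0779703 ] tilt 12.121537028845282 az of up -2.8777989918214457 std 0.0008247511226884033
 face minrect mm ((671.9655151367188, -20.994384765625), (83.81749725341797, 202.04861450195312), 87.35417175292969) [ 0.66711    -0.0175436   0.06531648]
top part z>.12 146 [0.66350996 0.10918058 0.18503738]
```

View pics/crop0.png

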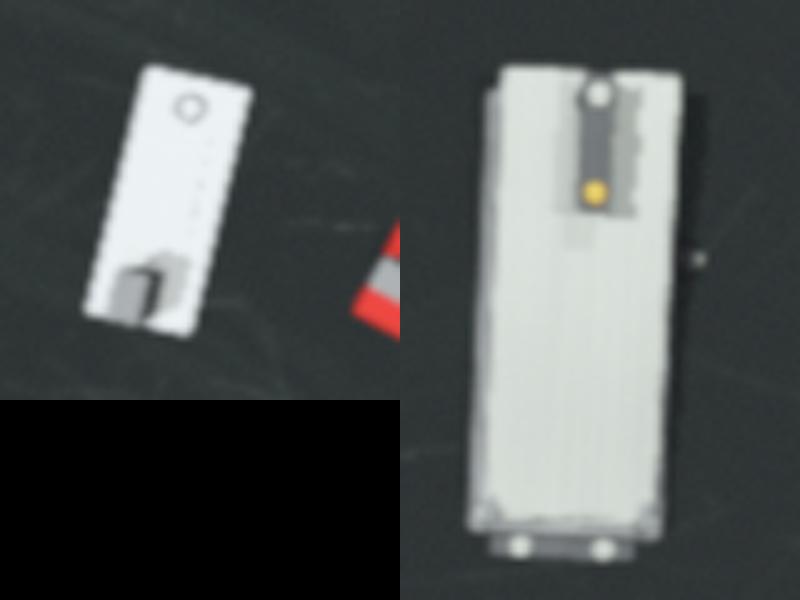

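The crop shows the plain aluminium plate with ring at (190,107) and grey tab at (130,295), so the choice is confirmed, with ring end pointing away at yaw about −13.3°. The stage crop shows the yellow chuck cap at (595,192), i.e. top pixel (269,138). Next I check IK and the pick.

```bash
cat >> h.py <<'E'
def slideT(): return np.array([.5131,.2577,0]),R.from_euler('z',-13.35,degrees=True)
yaw,tilt=np.radians(-2.95),np.radians(12.08)
RF=R.from_euler('z',yaw)*R.from_euler('y',-tilt)
CF=np.array([.671,-.0216,.0675]); FOOT=CF+RF.apply([.0475,0,0])
G=np.array([-.045,0,.026])   # TCP in the slide frame
FLIP=R.from_euler('x',np.pi)
def tcp(pos,rot,flip): return pos+rot.apply(G),(rot*FLIP*R.from_euler('z',np.pi*flip)).as_quat()
def place(ring,gap=0,dy=0,dyaw=0,pitch=0): # slide pose on face, ring x along slope relative to the foot
    rot=RF*R.from_euler('zy',[dyaw,pitch]); p=FOOT+RF.apply([ring,dy,gap])-rot.apply([.045,0,0]); return p,rot
E
python3 - <<'E'
from h import *
c=Cam("top",False); Z=np.array([0,0,1.])
print("ring seen",c.onplane(153,211.4,Z,.006),"ring pred",slideT()[0]+slideT()[1].apply([.045,0,.006]))
print("foot",FOOT,"cap pred px",c.pix(FOOT+RF.apply([0,0,.062])),"seen 269,138.4")
for fl in(0,1):
    for nm,(p,r) in dict(pick=slideT(),pre=place(-.045,.06),end=place(0)).items():
        a,q=tcp(p,r,fl); j=arm.ik(a,q); print(fl,nm,a.round(3),None if j is None else np.round(j,2))
E
```

```text
ring seen [0.55647692 0.24634385 0.006     ] ring pred [0.556884   0.24730955 0.006     ]
foot [ 0.71738662 -0.02399043  0.07744067] cap pred px [268.59488295 138.93043528] seen 269,138.4
0 pick [0.469 0.268 0.026] [ 0.21  0.43 -0.92  1.91  0.41  1.   -2.69]
0 pre [ 0.568 -0.016  0.133] [ 0.87  0.14 -0.94  1.93  0.17  0.92 -1.77]
0 end [ 0.624 -0.019  0.084] [ 0.72  0.35 -0.86  1.85  0.38  0.88 -1.92]
1 pick [0.469 0.268 0.026] [ 0.39  0.58 -1.17  1.9   0.6   1.08  0.31]
1 pre [ 0.568 -0.016  0.133] [ 0.8   0.12 -0.87  1.94  0.15  0.92  1.39]
1 end [ 0.624 -0.019  0.084] [ 0.76  0.36 -0.91  1.85  0.41  0.89  1.2 ]
```

```bash
python3 - <<'E'
from h import *
p,r=slideT(); a,q=tcp(p,r,1)
arm.reach(a+[0,0,.17],q); arm.movel(a+[0,0,.05],v=.2)
print("hit",arm.movel(a,v=.08,until_force=8)); s=arm.state(); print(s["ee_pos"],a,s["contact_force"])
arm.move_gripper(0.0,grip_force=70); s=arm.state(); print(s["opening"],s["grasp_force"],s["contact_force"],s["t"])
arm.movel(a+[0,0,.13],v=.15); s=arm.state(); print(s["ee_pos"],s["opening"],s["grasp_force"],s["contact_force"],s["wrist_torque"],s["t"])
c=Cam("side"); cv2.imwrite("pics/lift.png",cv2.resize(c.p[130:330,170:400][:,:,::-1],None,fx=3,fy=3,interpolation=2))
E
```

```text
hit False
[0.46940915 0.26837792 0.02607436] [0.469316   0.26809045 0.026     ] [ 0.200433   -0.15312187 -0.57185402]
0.16697557373064947 70.32097935676575 [ 0.27964254 -0.61477503  4.28825223] 5.6
[0.46864454 0.26758336 0.15488575] 0.15752060694765285 69.75210428237915 [-0.18496778 -0.76510274 -2.08490697] [ 0.02346894  0.07396426 -0.06297509] 6.6167
```

View pics/lift.png

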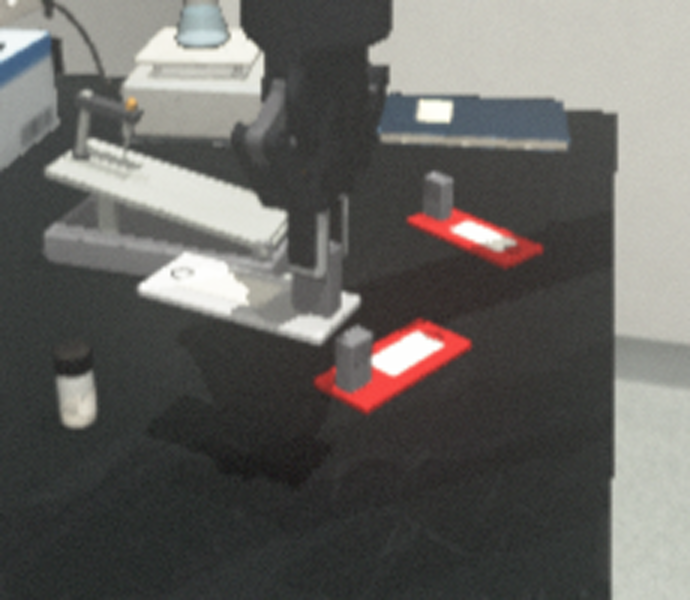

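The picture shows the slide held level by its tab, with the plate from (150,285) to (350,310) and the ring at (182,272). I'll measure its pitch in the grip by depth, then carry it to above the lower face and measure again.

```bash
cat >> h.py <<'E'
def plate(c,p,rot):
    """fit plate top near predicted slide pose; returns normal in predicted slide frame, offset, centre of rect"""
    P=c.cloud(); L=rot.inv().apply((P-p).reshape(-1,3)).reshape(P.shape)
    m=(c.d>0)&(L[...,0]>-.025)&(L[...,0]<.055)&(abs(L[...,1])<.021)&(abs(L[...,2]-.006)<.012); Q=L[m]
    for _ in range(3):
        A=np.c_[Q[:,:2],np.ones(len(Q))]; co=np.linalg.lstsq(A,Q[:,2],rcond=None)[0]; e=abs(Q[:,2]-A@co); Q=Q[e<max(.002,2.5*e.std())]
    return len(Q),np.degrees(co[:2]).round(2),"z0 mm",(co[2]*1000).round(2)
def cur(): # slide pose implied by the tool
    s=arm.state(); rot=R.from_quat(s["tool_rot"])*(FLIP*R.from_euler('z',np.pi)).inv(); return s["ee_pos"]-rot.apply(G),rot,s
E
python3 - <<'E'
from h import *
p,r,s=cur()
for n in("side","top"): print(n,plate(Cam(n),p,r))
a,q=tcp(*place(-.05,.05),1)
arm.movel(np.r_[a[:2],.17],v=.2,orientation=q); arm.movel(a,v=.1)
p,r,s=cur(); print(s["ee_pos"],a,s["contact_force"],s["wrist_torque"],s["grasp_force"],s["t"])
print("tool rot err deg",np.degrees((RF.inv()*r).as_rotvec()))
for n in("side","top"):
    c=Cam(n); print(n,plate(c,p,r))
    x,y=((150,120) if n=="side" else (215,90)); cv2.imwrite(f"pics/pre_{n}.png",cv2.resize(c.p[y:y+140,x:x+(150 if n=="side" else 110)][:,:,::-1],None,fx=4,fy=4,interpolation=2))
E
```

```text
side (520, array([-0.17, -0.32]), 'z0 mm', np.float64(5.14))
top (599, array([-0.07,  0.05]), 'z0 mm', np.float64(5.62))
[ 0.56509134 -0.01586023  0.12270013] [ 0.56478416 -0.0161264   0.12245894] [ 0.57939579  0.72695748 -1.36594218] [ 4.04986571e-02  3.43737661e-01 -3.25197128e-04] 69.76152062416077 9.0417
tool rot err deg [ 0.01690182 -0.02260313  0.01858547]
side (229, array([-0.24, -0.48]), 'z0 mm', np.float64(5.11))
top (539, array([-0.48, -0.25]), 'z0 mm', np.float64(6.47))
```

The slide sits true in the grip, with pitch within 0.5°. Now I land it on the lower face with a force stop.

```bash
python3 - <<'E'
from h import *
n=RF.apply([0,0,1])
a,q=tcp(*place(-.05,.008),1); arm.movel(a,v=.1); arm.dwell(.2); f0=arm.state()["contact_force"]; np.save("f0.npy",f0)
b,_=tcp(*place(-.05,-.008),1)
print("hit",arm.movel(b,v=.015,until_force=4)); 
for i in range(3):
    arm.dwell(.15); p,r,s=cur(); print("Fn",((s["contact_force"]-f0)@n).round(2),"wt",s["wrist_torque"].round(2))
L=RF.inv().apply(p+r.apply([.045,0,0])-FOOT); print("ring underside in foot frame mm",L*1000,"rot",np.degrees((RF.inv()*r).as_rotvec()).round(2),s["t"])
for k in("side","top"): print(k,plate(Cam(k),p,r))
E
```

```text
hit True
Fn 4.86 wt [ 0.07  0.07 -0.03]
Fn 6.08 wt [0.04 0.08 0.  ]
Fn 5.41 wt [0.06 0.04 0.03]
ring underside in foot frame mm [-50.08074917  -0.11385505  -0.15691741] rot [-0.01 -0.   -0.  ] 10.9917
side (237, array([ 0.07, -0.23]), 'z0 mm', np.float64(5.16))
top (471, array([-0.21,  0.36]), 'z0 mm', np.float64(6.08))
```

```bash
python3 - <<'E'
from h import *
n=RF.apply([0,0,1]); f0=np.load("f0.npy"); g=-.0004
for x in list(np.arange(-.046,-.003,.006))+[-.002]:
    a,q=tcp(*place(x,g),1); arm.movel(a,v=.03); arm.dwell(.1)
    s=arm.state(); d=s["contact_force"]-f0; F=d@n; l=RF.inv().apply(d); print(round(x*1e3),"g",round(g*1e3,2),"F",l.round(1),round(s["t"],1))
    if F>30: break
    g+=np.clip((F-8)*1e-4,-.0005,.0005)
p,r,s=cur(); L=RF.inv().apply(p+r.apply([.045,0,0])-FOOT); print("ring mm",L*1000,"rot",np.degrees((RF.inv()*r).as_rotvec()).round(2),s["wrist_torque"],s["grasp_force"])
for k in("side","top"):
    c=Cam(k); print(k,plate(c,p,r)); np.savez(k+"1.npz",p=c.p,d=c.d); x,y=((170,140) if k=="side" else (215,90)); cv2.imwrite(f"pics/end_{k}.png",cv2.resize(c.p[y:y+100,x:x+130][:,:,::-1],None,fx=6,fy=6,interpolation=2))
E
```

```text
-46 g -0.4 F [-12.3   0.1  20.3] 11.5
-40 g 0.1 F [-4.1 -0.8  7.2] 12.0
-34 g 0.02 F [-3.7  0.1  4.7] 12.4
-28 g -0.31 F [-8.6 -0.3 11.5] 12.9
-22 g 0.05 F [-0.6 -0.2  0. ] 13.3
-16 g -0.45 F [-8.   0.8 12.8] 13.8
-10 g 0.03 F [ 0.2 -1.3  0. ] 14.2
-4 g -0.47 F [-6.5  0.3  9.4] 14.7
-2 g -0.34 F [-5.9  0.   6.9] 15.0
ring mm [-2.95522929  0.06656382 -0.53266856] rot [-0.03  0.24  0.01] [0.08514086 1.09637703 0.02683098] 70.66436290740967
side (225, array([ 0.12, -0.2 ]), 'z0 mm', np.float64(5.39))
top (425, array([0.36, 0.33]), 'z0 mm', np.float64(6.09))
```

View pics/end_side.png

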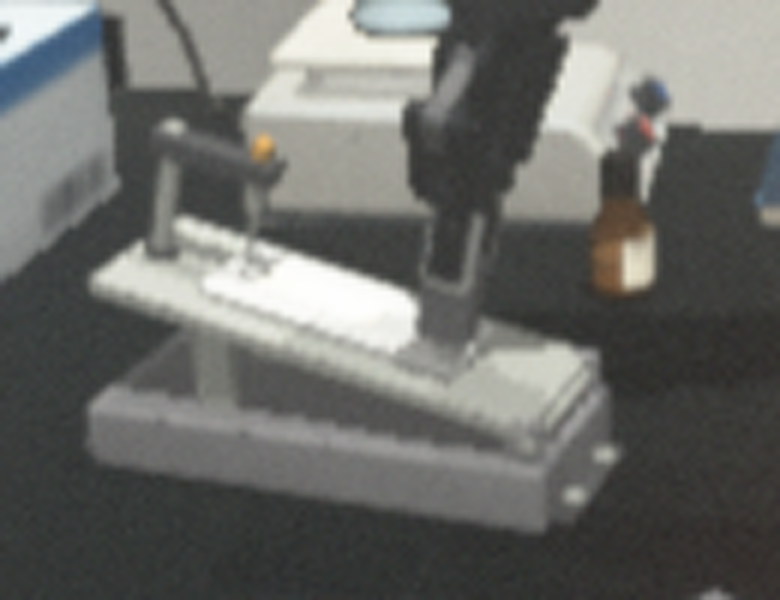

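View pics/end_top.png

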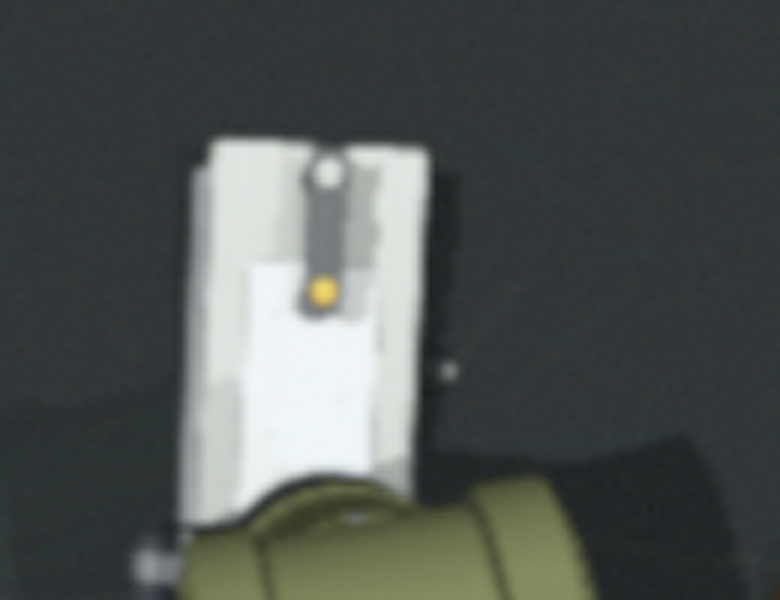

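Side view: the needle tip is at about (252,240) and the dark ring spot is just under it at (258,263); the plate is flush. Top view: the plate's upper end edge is at row ~264, its sides are at columns ~250 and ~378, and the chuck cap is at (323,291). Next I cast these onto the plate-top plane.

```bash
python3 - <<'E'
from h import *
n=RF.apply([0,0,1]); h=FOOT@n+.006
loc=lambda P:(RF.inv().apply(P-FOOT)*1000).round(1)
t=Cam("top",False); s=Cam("side",False)
z=np.load("top1.npz"); t.p=z["p"]; z=np.load("side1.npz"); s.p=z["p"]
# plate: whiter than face -> threshold on blue channel
g=t.p[...,2].astype(int); print("top row 145",g[145,245:290]); print("col 262",g[126:150,262]); print("col 275",g[126:150,275])
print("edges at row 145 / end edge", )
f=lambda u,v:loc(t.onplane(u,v,n,h))
for u,v in((256.7,136.7),(278,136.7),(259,133.8),(262,133.8)): print(u,v,f(u,v))
print("cap", loc(t.onplane(268.8,138.5,n,h+.056)))
print("side: tip pred",s.pix(FOOT+n*.012),"ring-centre-under-tip pred",s.pix(FOOT+n*.006),"ring seen",loc(s.onplane(213,183.8,n,h)))
d=cv2.cvtColor(s.p,cv2.COLOR_RGB2GRAY); print(d[176:192,202:224])
E
```

```text
top row 145 [ 75 123 154 168 194 217 223 222 223 221 219 229 244 247 247 246 246 247
 247 248 247 248 247 247 247 248 247 247 247 247 247 243 227 210 216 221
 220 214 193 138  71  43  40  42  49]
col 262 [203 203 203 202 202 202 203 214 234 240 240 240 240 239 238 238 243 246
 247 247 247 247 247 247]
col 275 [172 172 172 172 172 172 172 170 177 199 204 205 208 209 209 210 216 231
 244 247 247 247 247 248]
edges at row 145 / end edge
256.7 136.7 [ 3.9 23.6  6. ]
278 136.7 [  6.3 -24.9   6. ]
259 133.8 [10.6 18.7  6. ]
262 133.8 [11.  11.9  6. ]
cap [ 0.9 -0.4 62. ]
side: tip pred [211.26651436 182.67707889] ring-centre-under-tip pred [210.9986548  184.70698899] ring seen [-1.8 -8.2  6. ]
[[141 103  85  77  70  67  66  68  73  94 116  97  92  91  85  83  78  80
   86  86  85  84]
 [202 179 175 140  99  86  78  72  76  98 112  96  88  90  79  78  72  82
   78  79  76  76]
 [223 221 224 201 180 176 139 102  95 106 106  72  67  68  65  68  66  70
   66  70  67  68]
 [203 221 222 222 223 225 204 178 172 135 111  90  80  68  64  65  65  68
   67  68  68  65]
 [164 191 195 199 202 223 222 2
[... 385 characters left out ...]
9 182 173 221 244 251 251 251
  250 247 244 232]
 [188 187 207 223 231 232 234 228 192 216 221 200 191 235 253 253 253 252
  252 252 251 250]
 [196 203 235 244 246 246 245 236 220 218 229 239 240 249 253 253 253 253
  253 253 253 252]
 [207 207 243 249 250 250 250 246 244 245 245 251 251 253 253 253 253 254
  254 254 254 254]
 [217 198 221 235 239 246 250 250 250 250 249 251 249 251 252 252 253 254
  254 254 254 254]
 [220 209 206 191 194 221 236 240 245 250 250 250 248 249 250 250 252 253
  253 253 254 254]
 [223 222 218 202 195 205 195 197 223 235 241 246 250 250 250 249 249 251
  250 252 253 253]
 [219 219 222 222 221 219 203 195 196 192 198 223 236 239 244 250 250 250
  249 249 251 249]]
```

Pose from the tool says ring at −3.0 mm; the top camera says about −3.3 mm, lateral −0.5 mm. A final short push of about +3.5 mm, then I check that the force is settled.

```bash
python3 - <<'E'
from h import *
n=RF.apply([0,0,1]); f0=np.load("f0.npy"); g=-.0004
for x in(.0005,.0016):
    a,q=tcp(*place(x,g),1); arm.movel(a,v=.02); arm.dwell(.2); d=arm.state()["contact_force"]-f0; print(x,g,RF.inv().apply(d).round(1)); g+=np.clip((d@n-9)*4e-5,-.0003,.0003)
for _ in range(4):
    arm.dwell(.4); p,r,s=cur(); L=RF.inv().apply(p+r.apply([.045,0,0])-FOOT); print("F",RF.inv().apply(s["contact_force"]-f0).round(1),"ring mm",(L*1000).round(2),"rot",np.degrees((RF.inv()*r).as_rotvec()).round(2),s["grasp_force"].round(1),s["t"])
c=Cam("top"); v=c.p[...,2].astype(int); print("end edge col 260-262",v[128:138,260:263].T); print("row145",v[145,253:280])
for k in("side",): print(k,plate(Cam(k),p,r))
print("top",plate(c,p,r))
E
```

```text
0.0005 -0.0004 [-6.3  0.3 10.6]
0.0016 -0.00033731586948879426 [-4.3 -0.1  8.9]Traceback (most recent call last):
  File "<stdin>", line 6, in <module>
AttributeError: 'float' object has no attribute 'round'
```

```bash
python3 - <<'E'
from h import *
n=RF.apply([0,0,1]); f0=np.load("f0.npy")
for _ in range(4):
    arm.dwell(.4); p,r,s=cur(); L=RF.inv().apply(p+r.apply([.045,0,0])-FOOT); print("F",RF.inv().apply(s["contact_force"]-f0).round(1),"ring mm",(L*1000).round(2),"rot",np.degrees((RF.inv()*r).as_rotvec()).round(2),s["grasp_force"],s["t"])
c=Cam("top"); v=c.p[...,2].astype(int); print("end edge col 260-262",v[128:138,260:263].T); print("row145",v[145,253:280])
k=Cam("side"); print("side",plate(k,p,r)); print("top",plate(c,p,r))
t=.5*(202+240); h=FOOT@n+.006
print("edge->ring x mm",[ (RF.inv().apply(c.onplane(u,vv,n,h)-FOOT)*1000-15).round(1)[0] for u,vv in [(q,128+np.interp(t,v[128:138,q],np.arange(10))) for q in(260,261,262)]])
E
```

```text
F [-5.3 -0.1  9.8] ring mm [ 0.1   0.14 -0.63] rot [-0.03  0.3   0.  ] 70.87396144866943 16.8417
F [-5.1 -0.1  8.7] ring mm [ 0.11  0.08 -0.64] rot [-0.03  0.3   0.  ] 70.87387919425964 17.2417
F [-5.3 -0.7  9. ] ring mm [ 0.1   0.12 -0.64] rot [-0.03  0.3   0.01] 70.87382912635803 17.6417
F [-4.5  0.   7.8] ring mm [ 0.12  0.13 -0.62] rot [-0.03  0.3   0.01] 70.87395787239075 18.0417
end edge col 260-262 [[215 215 215 215 223 242 247 247 247 247]
 [207 206 206 206 215 238 244 245 245 244]
 [203 202 202 200 209 234 241 241 240 240]]
row145 [222 222 220 230 244 247 247 246 246 247 248 248 248 248 248 248 248 248
 248 247 247 247 248 244 227 210 216]
side (228, array([ 0.29, -0.49]), 'z0 mm', np.float64(5.48))
top (420, array([ 0.37, -0.63]), 'z0 mm', np.float64(6.03))
edge->ring x mm [np.float64(0.4), np.float64(-0.7), np.float64(-1.1)]
```

The tool pose and the camera agree: the ring is within about 1 mm of the needle axis. The plate is flush, pressed with a steady 9 N, and still gripped, so I hand in.

```bash
python3 -c "
from workcell import arm
print(arm.job_done())"
```

```text
the job is handed in; nothing more can be done
None
```

The job is handed in, but no verdict was returned: my last readings had the slide still gripped, flush on the face under about 9 N, with its ring within about 1 mm of the needle axis.

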